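# Feed the low cake tin along the rail to the stop

### The arm

A 6-joint arm with a two-finger parallel gripper is mounted at the origin on the work surface. World frame = base frame: x ahead of the robot, y to its left, z up, the work surface at z = 0. Lengths are in mm, angles in rad, forces in N, time in s.
With the tool pointing down it reaches from about 350 to 875 mm from the base axis. Payload 4.2 kg.
Tool frame: the origin (TCP) lies midway between the tips of the shut fingers; the grasp point (between the pads) lies 19 mm behind it; y points along the fingers, x is the direction in which the jaws open and shut, and the axes are right-handed (so a half turn about y gives the same grasp; the last joint's range is limited). The gripper opens to 85 mm and grips with 20 to 120 N. Pads are 22 mm wide; open, the fingers measure 114 mm over their backs; the gripper's body (76 mm by 85 mm) begins 54 mm behind the grasp point. The pads swing forward as they close: fully open they stand 13 mm farther back than shut.
Start: joints at [-1.047, 0.385, 0.008, 0, -1.194, -0.259], TCP at [163.589, -603.19, 193.612] pointing down, gripper open.
Joint ranges: [-3.14, 3.14], [-1.21, 2.06], [-1.07, 1.41], [-3.16, 2.05], [-2.99, -0.16], [-3.1, 3.1]. Speed limits (rad/s): [2.79, 2.79, 3.14, 3.14, 3.14, 3.14].

### API

Orientations are given as a unit quaternion [x, y, z, w].
In Python, from bench import read_state, get_image, job_done gives the robot as it stands.
- The arm moves only by the tool play_rows, never from a script. Its argument "series" is a list of rows, each a list of 7 numbers: the shift along the tool's x, y, z in m, then the turn, a rotation vector about the tool's x, y, z in rad, then the finger opening in m, from 0 to 0.0854. In form: [[x, y, z, wx, wy, wz, claw], ...]. A call has 1 to 10 rows; each row shifts and turns the pose as measured when the row begins, along the tool's axes as they then stand; what a row does not reach is not made up. A row lasts 1/10 s, in which the tool goes at most 50 mm and 8.59 degrees, less where a joint would pass 70% of its speed; a pose out of reach is approached as far as the arm can. A call with a gripper value outside its range is refused whole. The fingers move at their own pace and stop on an object; the grip force is fixed at half the most. Time passes only in rows, so rows that do not move let the fingers close. It gives the time, the measured TCP pose, the force and the opening at its end, in the units of the state.
- read_state(): the state, without advancing time (a new reading comes with each control period).
- get_image(name): name is "scene" or "top" or "wrist"; returns a dict with "color" (420x560x3 uint8, red, green, blue), "intrinsics" (3x3 intrinsics, pixels), "origin" and "orientation" of the camera in the world. Camera axes: x right, y down, z forward; pixel columns grow to the right and rows downward; lengths in mm; the calibration is good to about 2 mm. The wrist camera is an equidistant fisheye: a pixel r from the principal point sees the ray r / f radians off the axis. A picture is of the moment at which its call begins. There is no depth.
- job_done(): hands the job in, once; it reports no verdict.
The state is a dict: "clock": time; "joints": joint angles; "joint_vel": joint speeds; "joint_efforts": joint torques, N m; "position": TCP position; "ee_rot": TCP orientation; "contact_force": force on the tool from outside, world axes, zero at the start; "wrist_torque": the same for the moment, N m; "gripper_width": finger opening in mm.
Only numpy, scipy, OpenCV 4.12 (cv2) and the standard library are available. Lean on these libraries where they do the work, as an engineer would, in place of code of your own. Each camera call takes 0.05 s, during which the arm holds its last target. There are 200 camera calls.

### The job

Two tins stand beside the steel feed rail on the pastry bench, one on each side of it. Push the low one with the baked cake in it gently and steadily along its side of the rail, keeping it close beside the rail and flat on the worktop all the way, until it rests against the end stop and the rail. Leave the taller lidded canister where it is.

Things in the scene. Friction and masses are not known exactly. Their poses are not given: they have to be found in the camera images.
- tin_center (a point): Low round aluminium cake tin, fluted upright sides, domed golden-brown cake on top: 90 mm across, sides 45 mm high, 54 mm to the top of the dome, 0.3 to 0.5 kg. Too wide for most grippers; it slides when pushed on its side. Stands upright on either side of the rail, about 3 mm off its face, far from the stop. Point: on its axis, 22.5 mm above its underside; z is up.
- rail: Fixed smooth steel T, 30 mm high: a straight rail 360 mm long, 12 mm thick, and across its one end a square stop bar, 12 mm thick, reaching 110 mm to each side. Origin: middle of the rail, on the worktop. y runs along the rail to the stop, x square to it, z up. Rail faces at x = -6 and +6 mm, the stop's face at y = +180 mm. A tin touching both is centred at x = -51 or +51, y = +135 mm.
- canister_center (a point): Taller steel canister with a flat lid and a small knob, 90 mm in diameter, 70 mm high, 84 mm with the knob. It stands on the worktop on the other side of the rail from the tin, about 3 mm off its face. Not to be moved. The point is on its axis, 35 mm above its underside.
Not all that is in view belongs to the job. What is shaped like the part that bears tin_center but blue or red is not meant.

How it is judged:
By the outcome, as a careful person would: the job done as asked, in the order asked, and still so for the second after the job is handed in, with the robot touching nothing.
It also fails if it takes over 42 s, if anything falls off the work surface, if the arm or the gripper's body presses on something with over 40 N, if the wrist force passes 120 N, or if a joint passes its speed limit or range.

## Working session

There is one attempt and no reset: what is moved stays moved. The work goes in short steps, Python scripts to look and compute and a tool call to move; the robot and the scene stay as the last step left them, time stands still between calls to the robot, and variables do not carry over. Pictures are saved under pics/ and viewed, about 8 in all and at most 12, crops included, and the job is handed in when it is done.

Besides the shell and the picture viewer there is one more tool, called after ">>>" as name(argument=value, ...), one argument or row to a line, values as JSON. play_rows: Moves the arm, as the interface text tells. Its arguments: {"type":"object","properties":{"series":{"type":"array","items":{"type":"array","items":{"type":"number"}}}},"required":["series"]}

```bash
mkdir -p pics; cat > h.py <<'E'
import numpy as np, cv2
from scipy.spatial.transform import Rotation as R
from bench import read_state, get_image, job_done
def ray(im,u,v):
    K=im["intrinsics"]; K=np.array(K)
    d=np.array([(u-K[0,2])/K[0,0],(v-K[1,2])/K[1,1],1.])
    return np.array(im["origin"]), R.from_quat(im["orientation"]).apply(d)
def onplane(im,u,v,z):
    o,d=ray(im,u,v); return o+d*(z-o[2])/d[2]
def proj(im,p):
    K=np.array(im["intrinsics"]); c=R.from_quat(im["orientation"]).inv().apply(np.array(p)-np.array(im["origin"]))
    return K[0,0]*c[0]/c[2]+K[0,2],K[1,1]*c[1]/c[2]+K[1,2]
def save(n,a): cv2.imwrite("pics/"+n,a[:,:,::-1])
E
python3 - <<'E'
from h import *
a=get_image("top");b=get_image("scene")
save("top0.png",a["color"]);save("scene0.png",b["color"])
for i in(a,b): print(i["intrinsics"],i["origin"],i["orientation"])
print(read_state())
E
```

```text
[[512.84020599   0.         282.52893111]
 [  0.         512.84020599 218.73960943]
 [  0.           0.           1.        ]] [ 458.40315417 -103.88142097  846.6924863 ] [-0.6413795   0.75994894 -0.0810109   0.06743282]
[[489.76379866   0.         280.12073511]
 [  0.         489.76379866 204.11982995]
 [  0.           0.           1.        ]] [1052.65013655  150.00994483  592.41553025] [ 0.45344085  0.81396697 -0.32182589 -0.16815844]
{'clock': 0.1, 'joints': array([-1.04740855e+00,  3.85511510e-01,  6.73512841e-03, -4.36596283e-04,
       -1.19399732e+00, -2.58647505e-01]), 'joint_vel': array([-0.0012928 , -0.00318157,  0.00162427,  0.00178894,  0.00179376,
       -0.00060066]), 'joint_efforts': array([-8.59490174e-04, -3.93317986e+01,  1.88928938e+01,  4.19794813e+00,
       -2.60545807e-03,  2.20472728e-06]), 'position': array([ 163.41693142, -602.62880084,  192.6008754 ]), 'ee_rot': array([ 0.42908866,  0.56198409, -0.56118192, -0.43026929]), 'contact_force': array([-0.01877968, -0.53224843,  0.59964159]), 'wrist_torque': array([ 0.01386887, -0.05238923,  0.03182008]), 'gripper_width': 85.56701408735576}
```

View pics/top0.png

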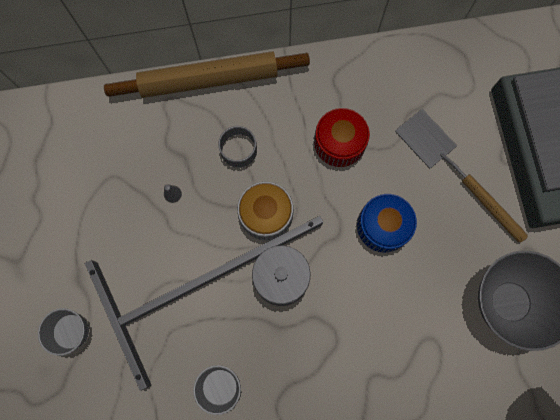

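View pics/scene0.png

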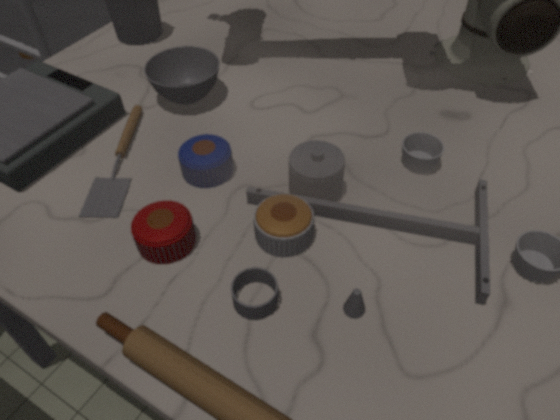

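The tin meant is the golden-cake one with plain aluminium sides, at top pixel (265,209). The same-shaped tins at (342,137) red and (387,222) blue are decoys. The canister is at (281,275), across the rail. Next I'll measure these and confirm the choice in a crop.

```bash
cat > m.py <<'E'
from h import *
a=get_image("top");c=a["color"]
g=cv2.cvtColor(c,cv2.COLOR_RGB2GRAY);hsv=cv2.cvtColor(c,cv2.COLOR_RGB2HSV)
# rail + stop edge segments
S=cv2.createLineSegmentDetector().detect(g)[0][:,0]
L=np.hypot(S[:,2]-S[:,0],S[:,3]-S[:,1])
for s,l in zip(S,L):
    if l>45 and 60<min(s[0],s[2]) and max(s[0],s[2])<335 and min(s[1],s[3])>200:
        p=onplane(a,s[0],s[1],30);q=onplane(a,s[2],s[3],30)
        print("seg",s.round(1),p[:2].round(1),q[:2].round(1),np.degrees(np.arctan2(*(q-p)[1::-1])).round(2))
m=((hsv[...,0]>8)&(hsv[...,0]<28)&(hsv[...,1]>110)).astype(np.uint8)
m[:160]=0;m[260:]=0;m[:,:220]=0;m[:,310:]=0
ct=max(cv2.findContours(m,0,2)[0],key=cv2.contourArea)
e=cv2.fitEllipse(ct);print("cake",e,onplane(a,*e[0],45),onplane(a,*e[0],50))
save("crop%.1f.png"%read_state()["clock"],cv2.resize(c[150:400,60:350],None,fx=2.4,fy=2.4,interpolation=cv2.INTER_CUBIC))
q=read_state()["ee_rot"];print(R.from_quat(q).as_matrix().round(3))
E
python3 m.py; ls pics
```

```text
seg [ 96.7 261.2 120.7 315.6] [612.2 170.2] [520.5 141.2] -162.46
seg [125.4 326.4 151.2 384.7] [502.8 135.7] [409.7 106.1] -162.31
seg [274.9 245.3 321.4 222.1] [ 589.7 -114.9] [ 614.6 -195.8] -72.85
seg [254.9 260.3 126.3 325.8] [571.1 -79.4] [503.5 134.1] 107.57
seg [119.9 324.2 264.  251. ] [507.5 143.7] [583.5 -96.1] -72.42
seg [116.8 338.9  84.4 263.8] [486.2 150.8] [611.3 190. ] 17.39
seg [116.7 318.9  91.7 261.4] [516.5 147.8] [613.3 178.1] 17.36
seg [146.3 385.9 117.8 321.4] [409.2 113.6] [512.3 146.5] 17.69
seg [185.9 282.4 251.6 248.8] [554.7  34. ] [590.5 -77.1] -72.13
cake ((264.84100341796875, 208.30230712890625), (49.156288146972656, 50.78801345825195), 89.13796997070312) [ 649.30318953 -108.79740902   45.        ] [ 648.11258316 -108.76674896   50.        ]
[[-0.262 -0.001 -0.965]
 [ 0.965  0.002 -0.262]
 [ 0.002 -1.     0.   ]]
crop0.1.png
scene0.png
top0.png
```

View pics/crop0.1.png

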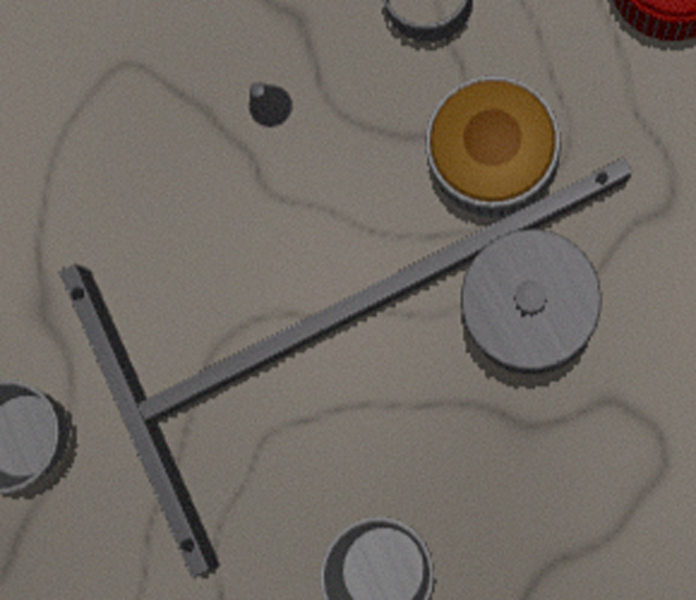

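>>> play_rows(
  series=[
    [0.019,0,-0.041,0,0,0,0.04],
    [0.019,0,-0.041,0,0,0,0.04],
    [0.019,0,-0.041,0,0,0,0.04],
    [0.019,0,-0.041,0,0,0,0.04],
    [0.019,0,-0.041,0,0,0,0.04],
    [0.019,0,-0.041,0,0,0,0.04],
    [0.019,0,-0.041,0,0,0,0.04],
    [0.019,0,-0.041,0,0,0,0.04],
  ],
)

```text
clock: 0.95
position: [445.2, -365.3, 189.3]
ee_rot: [0.431, 0.56, -0.558, -0.435]
contact_force: [0.5, -0.6, 0.5]
gripper_width: 40.2
```

The crop confirms it: the plain aluminium tin with the golden cake is at crop (493,140), on the far side of the rail. The knobbed canister is on the other side at (530,300), and the path to the stop is clear.

>>> play_rows(
  series=[
    [0.0195,0,-0.044,0,0,0,0.04],
    [0.0195,0,-0.044,0,0,0,0.04],
    [0.0195,0,-0.044,0,0,0,0.04],
    [0.0195,0,-0.044,0,0,0,0.04],
    [0.0195,0,-0.044,0,0,0,0.04],
    [0.0195,0,-0.044,0,0,0,0.04],
  ],
)

```text
clock: 1.55
position: [678.0, -176.4, 187.9]
ee_rot: [0.429, 0.559, -0.559, -0.436]
contact_force: [0.7, 0.3, 0.4]
gripper_width: 40.1
```

>>> play_rows(
  series=[
    [0,0,0,0,-0.145,0,0.04],
    [0,0,0,0,-0.145,0,0.04],
    [0,0,0,0,-0.145,0,0.04],
    [0,0,0,0,-0.145,0,0.04],
    [0,0,0,0,-0.145,0,0.04],
    [0,0,0,0,-0.145,0,0.04],
    [0,0,0,0,-0.145,0,0.04],
    [0,0,0,0,-0.145,0,0.04],
    [0,0,0,0,-0.145,0,0.04],
    [0,0,0,0,-0.145,0,0.04],
  ],
)

```text
clock: 2.55
position: [681.0, -167.7, 177.4]
ee_rot: [-0.072, 0.708, -0.7, 0.058]
contact_force: [0.9, 0.5, 0.1]
gripper_width: 40.3
```

```bash
cat > st.py <<'E'
from h import *
s=read_state();M=R.from_quat(s["ee_rot"]).as_matrix()
a=np.radians(17.55);ex=np.array([np.cos(a),np.sin(a),0]);ey=np.array([-np.sin(a),np.cos(a),0])
O=np.array([567.2,-25.4,0]);d=s["position"]-O
print("t",s["clock"],"rail xy z",(d@ex).round(1),(d@ey).round(1),d[2].round(1),"F rail",(s["contact_force"]@ex).round(1),(s["contact_force"]@ey).round(1),s["contact_force"][2].round(1))
print("need yaw about tool y (rad):",-(np.arctan2(-ex[1],-ex[0])-np.arctan2(M[1,0],M[0,0])+np.pi)%(2*np.pi)-np.pi, "tool y",M[:,1].round(3),"w",s["gripper_width"],"j",s["joints"].round(2))
E
cat st.py | python3 -
```

```text
t 2.55 rail xy z 65.6 -170.0 177.4 F rail 1.0 0.2 0.1
need yaw about tool y (rad): -0.12264275856265705 tool y [-0.021  0.009 -1.   ] w 40.32028516007323 j [-0.02  0.54  0.22 -0.01 -1.28  0.2 ]
```

>>> play_rows(
  series=[
    [0.008,0,0.007,0.015,-0.12,0.017,0.04],
    [0.008,0,0.006,0,0,0,0.04],
    [0,0,0,0,0,0,0.04],
  ],
)

```text
clock: 2.85
position: [667.7, -184.4, 175.5]
ee_rot: [-0.109, 0.699, -0.699, 0.107]
contact_force: [0.0, -0.3, -0.1]
gripper_width: 39.6
```

```bash
python3 st.py
```

```text
t 2.85 rail xy z 47.9 -181.9 175.5 F rail -0.1 -0.3 -0.1
need yaw about tool y (rad): 0.0008449557412797404 tool y [-0.004 -0.001 -1.   ] w 39.62178312470707 j [-0.04  0.51  0.17  0.   -1.23  0.34]
```

>>> play_rows(
  series=[
    [0,0.03,0,0,0,0,0.04],
    [0,0.03,0,0,0,0,0.04],
    [0,0.025,0,0,0,0,0.04],
    [-0.002,0.02,0,0,0,0,0.04],
    [0,0,0,0,0,0,0.04],
  ],
)

```text
clock: 3.35
position: [671.2, -184.7, 68.5]
ee_rot: [0.104, -0.699, 0.7, -0.103]
contact_force: [-0.4, 0.4, -1.0]
gripper_width: 40.2
```

```bash
python3 st.py; python3 - <<'E'
from h import *
w=get_image("wrist");t=get_image("top")
save("w1.png",np.hstack([w["color"][:,::1],]))
save("mix1.png",np.hstack([cv2.resize(w["color"],(400,300)),cv2.resize(t["color"][100:340,120:440],(400,300))]))
E
```

```text
t 3.35 rail xy z 51.1 -183.3 68.5 F rail -0.3 0.5 -1.0
need yaw about tool y (rad): -0.012444464869000527 tool y [-0. -0. -1.] w 40.22408193505255 j [-0.04  0.6   0.05  0.   -1.02  0.33]
```

View pics/mix1.png

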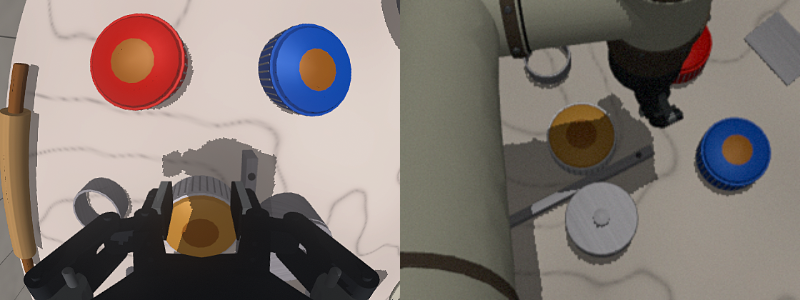

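The wrist view shows the tin centred between the fingers at (200,225), with red and blue well behind. I'll lower behind the tin now.

>>> play_rows(
  series=[
    [0,0.02,0,0,-0.012,0,0.04],
    [0,0.02,0,0,0,0,0.04],
    [0,0.012,0,0,0,0,0.04],
    [0,0.002,0,0,0,0,0.04],
  ],
)

```text
clock: 3.85
position: [680.3, -186.4, 25.6]
ee_rot: [0.101, -0.696, 0.701, -0.115]
contact_force: [0.2, 0.9, -0.2]
gripper_width: 40.1
```

```bash
python3 st.py
```

```text
t 3.85 rail xy z 59.3 -187.6 25.6 F rail 0.4 0.8 -0.2
need yaw about tool y (rad): 3.9778358761122234e-05 tool y [ 0.021 -0.004 -1.   ] w 40.124634453550044 j [-0.04  0.65  0.01  0.   -0.91  0.34]
```

>>> play_rows(
  series=[
    [0,0,0,0,0,0,0.04],
    [0.007,0.01,0,-0.01,0,-0.019,0.04],
    [0,0,0,0,0,0,0.04],
  ],
)

```text
clock: 4.15
position: [675.3, -189.0, 18.0]
ee_rot: [0.107, -0.698, 0.699, -0.109]
contact_force: [-0.6, 0.1, -1.5]
gripper_width: 40.2
```

```bash
python3 st.py
```

```text
t 4.15 rail xy z 53.7 -188.6 18.0 F rail -0.6 0.3 -1.5
need yaw about tool y (rad): 4.360278003590068e-05 tool y [ 0.003 -0.001 -1.   ] w 40.19718311194116 j [-0.04  0.66  0.01  0.   -0.92  0.35]
```

>>> play_rows(
  series=[
    [0.003,0.006,-0.006,0,0,0,0.04],
    [0,0,-0.006,0,0,0,0.04],
    [0,0,-0.006,0,0,0,0.04],
    [0,0,-0.004,0,0,0,0.04],
    [0,0,0,0,0,0,0.04],
  ],
)

```text
clock: 4.65
position: [665.5, -167.1, 12.7]
ee_rot: [0.106, -0.698, 0.7, -0.11]
contact_force: [-0.2, 0.4, 0.4]
gripper_width: 39.9
```

```bash
python3 st.py
```

```text
t 4.65 rail xy z 51.0 -164.7 12.7 F rail -0.0 0.4 0.4
need yaw about tool y (rad): 0.0003245426475673163 tool y [ 0.005 -0.001 -1.   ] w 39.89988213791306 j [-0.01  0.64 -0.04  0.   -0.89  0.32]
```

>>> play_rows(
  series=[
    [0,0,-0.003,0,0,0,0.04],
    [0.0005,0,-0.003,0,0,0,0.04],
    [0,0,-0.003,0,0,0,0.04],
    [0.0005,0,-0.003,0,0,0,0.04],
    [0,0,-0.003,0,0,0,0.04],
    [0.0005,0,-0.003,0,0,0,0.04],
    [0,0,-0.003,0,0,0,0.04],
  ],
)

```text
clock: 5.35
position: [657.6, -146.1, 13.1]
ee_rot: [0.106, -0.698, 0.7, -0.11]
contact_force: [0.5, 0.5, -0.4]
gripper_width: 40.1
```

```bash
python3 st.py
```

```text
t 5.35 rail xy z 49.8 -142.3 13.1 F rail 0.6 0.3 -0.4
need yaw about tool y (rad): 0.00024138757827651958 tool y [ 0.006 -0.002 -1.   ] w 40.0870696331297 j [ 0.02  0.62 -0.08  0.   -0.87  0.28]
```

```bash
python3 - <<'E'
from h import *
w=get_image("wrist");t=get_image("scene");
save("mix2.png",np.hstack([cv2.resize(w["color"][150:420,130:450],(400,338)),cv2.resize(t["color"][90:360,180:500],(400,338))]))
E
```

```text
(no output)
```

View pics/mix2.png

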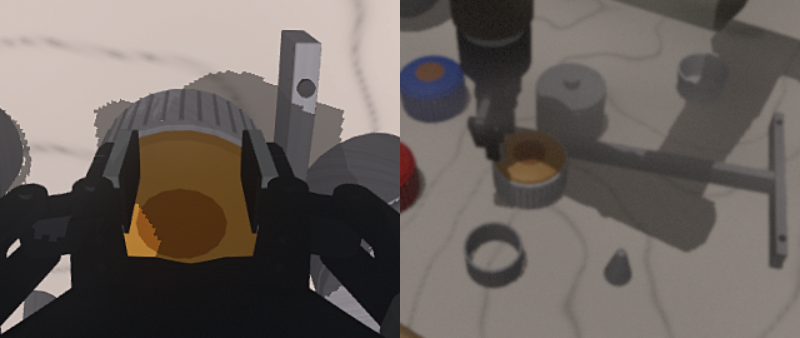

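```bash
python3 - <<'E'
from h import *
t=get_image("scene");s=read_state();M=R.from_quat(s["ee_rot"]).as_matrix();p=s["position"]
print("tin est",proj(t,[649.3,-108.8,45]))
hsv=cv2.cvtColor(t["color"],cv2.COLOR_RGB2HSV);m=((hsv[...,0]>5)&(hsv[...,0]<28)&(hsv[...,1]>100)).astype(np.uint8)
m[:180]=0;m[260:]=0;m[:,:245]=0;m[:,325:]=0
c=max(cv2.findContours(m,0,2)[0],key=cv2.contourArea);print(cv2.fitEllipse(c),cv2.boundingRect(c),onplane(t,*cv2.fitEllipse(c)[0],45))
f=4;x0,y0=220,120
im=cv2.resize(t["color"][y0:y0+140,x0:x0+190],None,fx=f,fy=f,interpolation=cv2.INTER_CUBIC)
im=cv2.convertScaleAbs(im,alpha=1.7)
def dot(q,col):
    u,v=proj(t,q);cv2.circle(im,(int((u-x0)*f),int((v-y0)*f)),3,col,-1)
for sx in(-20,20):
    for y in(0,-19,-50): dot(p+M@np.array([sx,y,0]),(255,0,0))
for a in np.linspace(0,6.28,40):
    for z,col in((0,(0,255,0)),(45,(0,255,255))): dot([649.3+45*np.cos(a),-108.8+45*np.sin(a),z],col)
save("sc3.png",im)
E
```

```text
tin est (np.float64(283.8430830895318), np.float64(215.85076839627905))
((284.2071228027344, 216.73338317871094), (37.93531036376953, 51.31266784667969), 88.75531005859375) (257, 196, 54, 41) [ 650.49646381 -107.42065194   45.        ]
```

View pics/sc3.png

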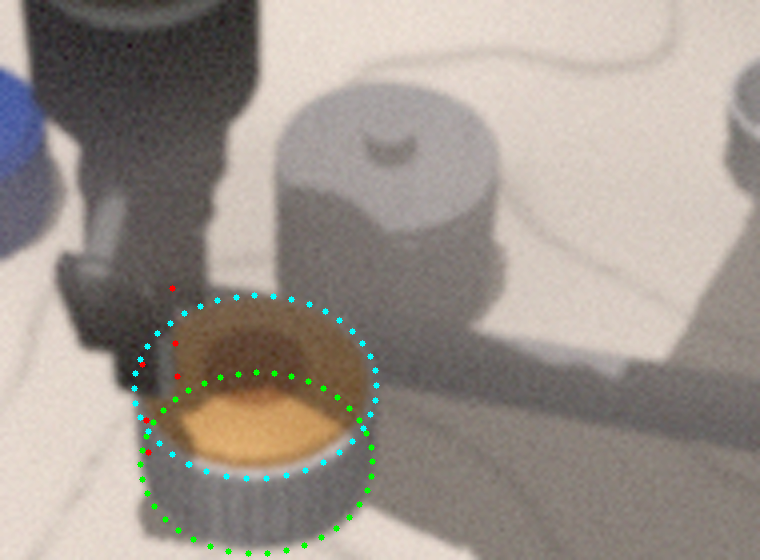

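```bash
python3 - <<'E'
from h import *
t=get_image("scene")
a=np.radians(17.55);ex=np.array([np.cos(a),np.sin(a),0]);ey=np.array([-np.sin(a),np.cos(a),0]);O=np.array([567.2,-25.4,0])
for n,(u,v) in {"tip left-low":(120,388),"tip right-low":(158,393),"strip low":(175,400)}.items():
    for z in(15,30,45,60):
        q=onplane(t,220+u/4,120+v/4,z)-O; print(n,z,(q@ex).round(),(q@ey).round())
w=get_image("wrist");print(w["intrinsics"],w["origin"],R.from_quat(w["orientation"]).as_matrix().round(3),read_state()["position"])
save("w3.png",cv2.convertScaleAbs(cv2.resize(w["color"][190:420,150:400],None,fx=2.6,fy=2.6,interpolation=cv2.INTER_CUBIC),alpha=1.5))
E
```

```text
tip left-low 15 43.0 -162.0
tip left-low 30 55.0 -157.0
tip left-low 45 67.0 -153.0
tip left-low 60 80.0 -148.0
tip right-low 15 42.0 -147.0
tip right-low 30 54.0 -142.0
tip right-low 45 66.0 -138.0
tip right-low 60 79.0 -134.0
strip low 15 43.0 -139.0
strip low 30 56.0 -135.0
strip low 45 68.0 -131.0
strip low 60 80.0 -127.0
[[325.1922621    0.         281.82834176]
 [  0.         325.1922621  208.61968209]
 [  0.           0.           1.        ]] [ 679.1803196  -217.77993329  193.27400388] [[-0.953 -0.291 -0.084]
 [-0.302  0.911  0.279]
 [-0.005  0.291 -0.957]] [ 657.80638755 -146.28850418   13.18058321]
```

View pics/w3.png

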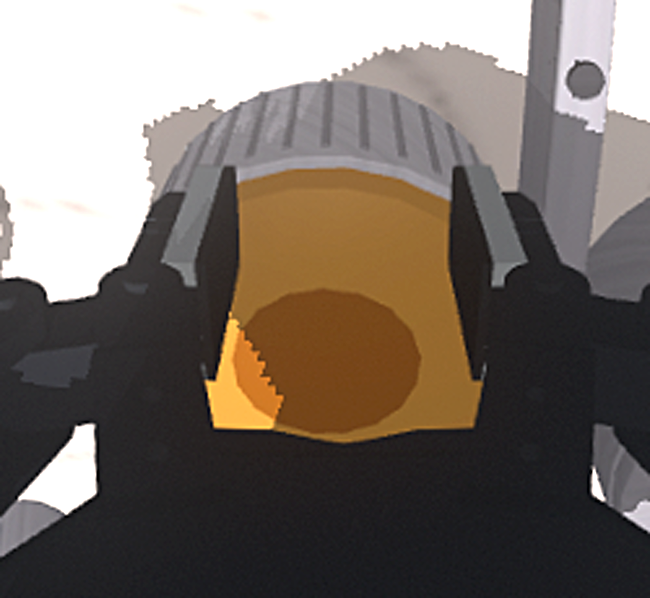

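Both cameras show the tips about 40 mm higher than the reported TCP height: they hover over the rim, and the tin hasn't moved. I'll back off behind the tin, lower with force checks, and measure the tips again.

>>> play_rows(
  series=[
    [0,-0.006,0.002,0,0,0,0.04],
    [0,0,0.012,0,0,0,0.04],
    [0,0,0.012,0,0,0,0.04],
    [0,0,0.012,0,0,0,0.04],
    [0,0,0.01,0,0,0,0.04],
    [0,0,0,0,0,0,0.04],
  ],
)

```text
clock: 6.2
position: [674.1, -197.8, 20.1]
ee_rot: [0.105, -0.698, 0.7, -0.11]
contact_force: [-0.7, 0.2, -0.0]
gripper_width: 39.8
```

```bash
python3 st.py; python3 - <<'E'
from h import *
s=get_image("scene");t=get_image("wrist")
save("mix4.png",cv2.convertScaleAbs(np.hstack([cv2.resize(s["color"][110:260,200:350],(400,400)),cv2.resize(t["color"][180:410,165:395],(400,400))]),alpha=1.6))
E
```

```text
t 6.2 rail xy z 49.9 -196.6 20.1 F rail -0.6 0.5 -0.0
need yaw about tool y (rad): -0.0011695991411126982 tool y [ 0.007 -0.002 -1.   ] w 39.825448445042056 j [-0.06  0.65  0.01  0.   -0.92  0.36]
```

View pics/mix4.png

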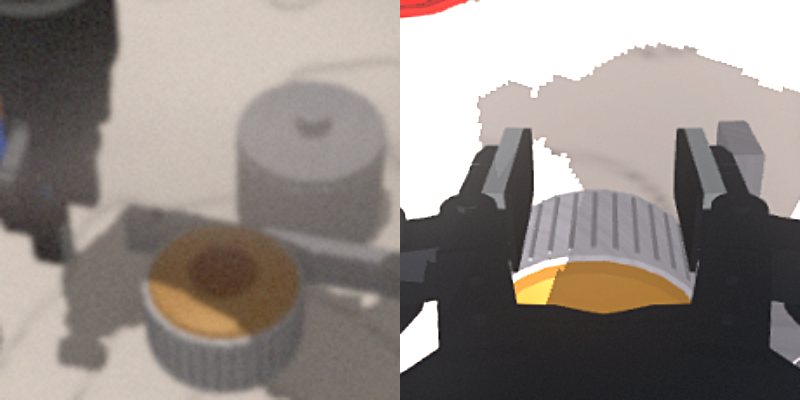

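Fingers are clear behind the tin and still high above the worktop. I'll lower in small steps, watching force.

>>> play_rows(
  series=[
    [0,0.007,0,0,0,0,0.04],
    [0,0.007,0,0,0,0,0.04],
    [0,0.006,0,0,0,0,0.04],
    [0,0.004,0,0,0,0,0.04],
    [0,0.002,0,0,0,0,0.04],
    [0,0,0,0,0,0,0.04],
  ],
)

```text
clock: 6.9
position: [672.5, -194.5, -9.6]
ee_rot: [0.107, -0.698, 0.699, -0.11]
contact_force: [0.3, 0.5, -0.3]
gripper_width: 40.0
```

```bash
python3 st.py; python3 - <<'E'
from h import *
s=get_image("scene");t=get_image("wrist")
save("mix5.png",cv2.convertScaleAbs(np.hstack([cv2.resize(s["color"][110:260,200:350],(400,400)),cv2.resize(t["color"][180:410,165:395],(400,400))]),alpha=1.6))
E
```

```text
t 6.9 rail xy z 49.4 -193.0 -9.6 F rail 0.5 0.4 -0.3
need yaw about tool y (rad): 0.001819059200371953 tool y [ 0.003 -0.001 -1.   ] w 40.036692739453976 j [-0.05  0.69 -0.01  0.   -0.87  0.36]
```

View pics/mix5.png

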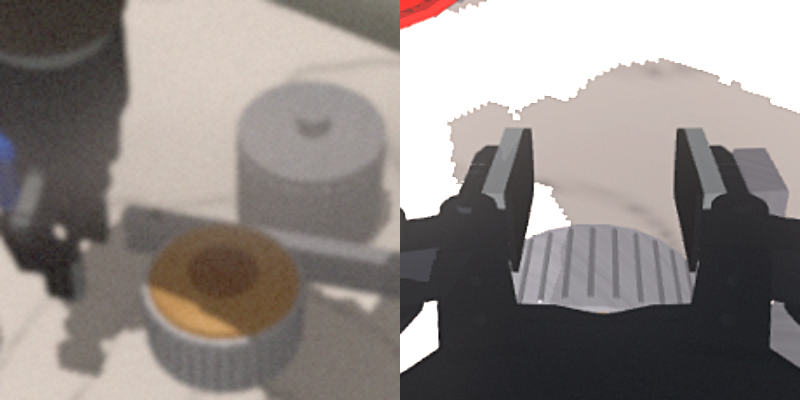

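>>> play_rows(
  series=[
    [0,0.006,0,0,0,0,0.04],
    [0,0.004,0,0,0,0,0.04],
    [0,0.003,0,0,0,0,0.04],
    [0,0.002,0,0,0,0,0.04],
    [0,0,0,0,0,0,0.04],
  ],
)

```text
clock: 7.5
position: [673.4, -194.8, -24.6]
ee_rot: [0.107, -0.698, 0.7, -0.11]
contact_force: [0.3, -0.0, -1.3]
gripper_width: 39.8
```

```bash
python3 st.py; python3 - <<'E'
from h import *
t=get_image("scene")
# shadow/finger crop for later
save("s6.png",cv2.convertScaleAbs(cv2.resize(t["color"][150:270,195:345],(750,600),interpolation=cv2.INTER_CUBIC),alpha=1.8))
E
```

```text
t 7.5 rail xy z 50.2 -193.5 -24.6 F rail 0.3 -0.1 -1.3
need yaw about tool y (rad): 0.0017996078405153604 tool y [ 0.006 -0.001 -1.   ] w 39.75793637764751 j [-0.05  0.7  -0.02  0.   -0.84  0.36]
```

View pics/s6.png

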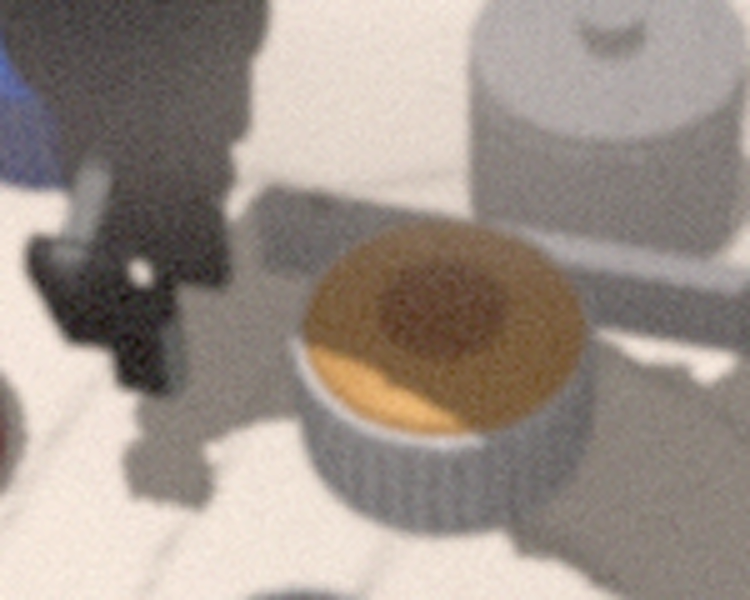

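```bash
python3 - <<'E'
from h import *
t=get_image("scene")
a=np.radians(17.55);ex=np.array([np.cos(a),np.sin(a),0]);ey=np.array([-np.sin(a),np.cos(a),0]);O=np.array([567.2,-25.4,0])
for n,(u,v) in {"near L":(122,382),"near R":(182,388),"far R":(228,285)}.items():
    for z in(0,10,20,30):
        q=onplane(t,195+u/5,150+v/5,z)-O; print(n,z,(q@ex).round(1),(q@ey).round(1))
E
```

```text
near L 0 60.7 -208.1
near L 10 68.4 -204.2
near L 20 76.1 -200.4
near L 30 83.8 -196.5
near R 0 58.6 -188.8
near R 10 66.3 -185.3
near R 20 74.0 -181.8
near R 30 81.7 -178.2
far R 0 13.2 -188.1
far R 10 21.7 -184.6
far R 20 30.2 -181.1
far R 30 38.7 -177.5
```

```bash
python3 - <<'E'
from h import *
a=np.radians(17.55);ex=np.array([np.cos(a),np.sin(a),0]);ey=np.array([-np.sin(a),np.cos(a),0]);O=np.array([567.2,-25.4,0])
t=get_image("wrist");K=t["intrinsics"];g=t["color"].max(2)
p=read_state()["position"]
v,u=np.nonzero(g<45)
du,dv=u-K[0][2],v-K[1][2];r=np.hypot(du,dv);th=r/K[0][0]
d=np.c_[np.sin(th)*du/r,np.sin(th)*dv/r,np.cos(th)];d=R.from_quat(t["orientation"]).apply(d)
o=np.array(t["origin"]);print("cam rel",(o-p)@ex,(o-p)@ey,o[2]-p[2])
for off in(-11,0,11):
    s=((p-o)@ey+off)/(d@ey);q=o+d*s[:,None]-p;x=q@ex;z=q[:,2]
    print(off)
    for z0 in range(20,160,10):
        k=(z>=z0)&(z<z0+10)&(s>0)&(np.abs(x)<150)
        if k.sum(): print(z0,np.percentile(x[k],1).round(),np.percentile(x[k],99).round(),k.sum(),end=" | ")
    print()
im=np.load if 0 else None
tp=cv2.imread("pics/top0.png");q=onplane(get_image("top"),281,275,70)-O;print("canister",q@ex,q@ey)
E
```

```text
cam rel -1.2450155455982874 -74.63333535199621 179.8980027579632
-11
40 -22.0 6.0 34 | 50 -32.0 29.0 170 | 60 -32.0 30.0 427 | 70 -33.0 31.0 779 | 80 -52.0 47.0 2011 | 90 -55.0 53.0 3612 | 100 -58.0 56.0 4841 | 110 -61.0 58.0 8587 | 120 -64.0 62.0 11000 | 130 -67.0 64.0 9128 | 140 -63.0 63.0 579 | 
0
20 -26.0 22.0 47 | 30 -37.0 34.0 181 | 40 -37.0 36.0 360 | 50 -37.0 36.0 560 | 60 -60.0 53.0 1260 | 70 -63.0 59.0 2516 | 80 -66.0 63.0 3466 | 90 -69.0 67.0 4622 | 100 -72.0 69.0 7753 | 110 -75.0 72.0 9300 | 120 -78.0 75.0 9296 | 130 -77.0 75.0 1799 | 140 77.0 79.0 6 | 
11
20 -43.0 41.0 313 | 30 -43.0 41.0 454 | 40 -62.0 44.0 850 | 50 -70.0 66.0 1803 | 60 -73.0 71.0 2642 | 70 -77.0 74.0 3185 | 80 -80.0 77.0 4549 | 90 -82.0 80.0 6960 | 100 -86.0 83.0 8047 | 110 -89.0 86.0 8933 | 120 -89.0 87.0 3111 | 130 -79.0 91.0 80 | 
canister -56.208990658633326 -77.30150396783128
```

The half-open linkage is about 57 mm to each side, which would brush the canister. I'll raise, shut the gripper, move outboard and yaw about 8°, so the flat fingertip face pushes the tin forward and slightly into the rail.

>>> play_rows(
  series=[
    [0,-0.025,0,0,0,0,0.04],
    [0,-0.025,0,0,0,0,0.0],
    [-0.012,0,0,0,-0.145,0,0.0],
    [0,0,0,0,0,0,0.0],
    [0,0,0,0,0,0,0.0],
    [0,0,0,0,0,0,0.0],
  ],
)

```text
clock: 8.3
position: [684.0, -191.2, 27.8]
ee_rot: [0.157, -0.688, 0.69, -0.16]
contact_force: [-0.6, -0.4, 0.3]
gripper_width: -0.1
```

```bash
cat > tip.py <<'E'
from h import *
t=get_image("wrist");K=t["intrinsics"];g=t["color"].max(2);s_=read_state();p=s_["position"]
M=R.from_quat(s_["ee_rot"]).as_matrix();fx,fy=-M[:,0],-M[:,2]
v,u=np.nonzero(g<100)
du,dv=u-K[0][2],v-K[1][2];r=np.hypot(du,dv);th=r/K[0][0]
d=np.c_[np.sin(th)*du/r,np.sin(th)*dv/r,np.cos(th)];d=R.from_quat(t["orientation"]).apply(d)
o=np.array(t["origin"])
s=((p-o)@fy-11)/(d@fy);q=o+d*s[:,None]-p;x=q@fx;z=q[:,2]
for z0 in range(-20,130,8):
    k=(z>=z0)&(z<z0+8)&(s>0)&(np.abs(x)<70)
    if k.sum(): print(z0,np.percentile(x[k],1).round(),np.percentile(x[k],99).round(),k.sum(),end=" | ")
save("tipw.png",cv2.convertScaleAbs(cv2.resize(t["color"][150:420,130:430],(600,540)),alpha=1.6))
E
python3 st.py; python3 tip.py
```

```text
t 8.3 rail xy z 61.4 -193.3 27.8 F rail -0.7 -0.2 0.3
need yaw about tool y (rad): 0.1453524364201928 tool y [ 0.005 -0.001 -1.   ] w -0.1133589112931944 j [-0.05  0.66  0.04  0.   -0.95  0.5 ]
-12 -38.0 -38.0 1 | 12 25.0 31.0 3 | 20 -57.0 -57.0 1 | 28 -54.0 -54.0 1 | 36 -41.0 6.0 86 | 44 -43.0 8.0 394 | 52 -43.0 69.0 801 | 60 -42.0 69.0 1100 | 68 -39.0 69.0 1509 | 76 -35.0 62.0 1846 | 84 -36.0 68.0 3004 | 92 -42.0 68.0 4242 | 100 -48.0 66.0 5528 | 108 -54.0 55.0 6516 | 116 -59.0 59.0 8515 | 124 -59.0 59.0 10189 |
```

View pics/tipw.png

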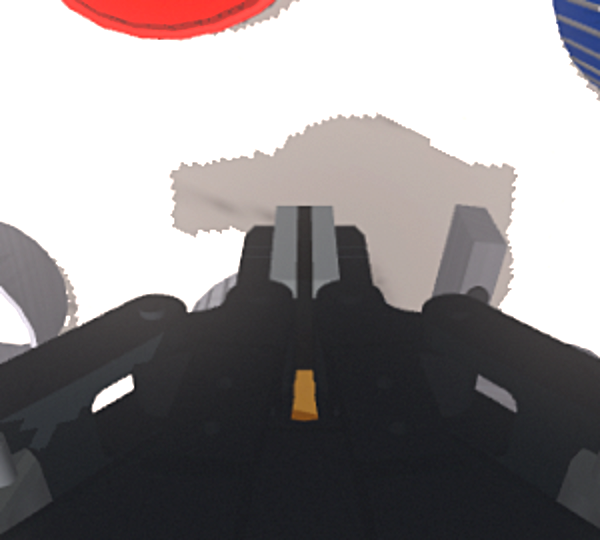

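The tips are closed at the same height offset of about 40 mm above the TCP, and the face is about 13 mm wide. I'll lower behind the tin.

>>> play_rows(
  series=[
    [0,0.02,0,0,0,0,0],
    [0,0.018,0,0,0,0,0],
    [0,0.008,0,0,0,0,0],
    [0,0.004,0,0,0,0,0],
    [0,0,0,0,0,0,0],
  ],
)

```text
clock: 8.85
position: [682.5, -191.9, -24.7]
ee_rot: [0.156, -0.689, 0.69, -0.158]
contact_force: [-0.4, -0.3, 0.2]
gripper_width: 0.0
```

```bash
python3 st.py
```

```text
t 8.85 rail xy z 59.8 -193.6 -24.7 F rail -0.4 -0.2 0.2
need yaw about tool y (rad): 0.14035758323681247 tool y [ 0.003 -0.001 -1.   ] w 0.049335141731577166 j [-0.05  0.72  0.    0.   -0.85  0.49]
```

>>> play_rows(
  series=[
    [-0.0007,0,-0.005,0,0,0,0],
    [-0.0007,0,-0.005,0,0,0,0],
    [-0.0007,0,-0.005,0,0,0,0],
    [-0.0007,0,-0.005,0,0,0,0],
    [-0.0006,0,-0.004,0,0,0,0],
    [-0.0004,0,-0.003,0,0,0,0],
    [-0.0004,0,-0.003,0,0,0,0],
    [-0.0004,0,-0.003,0,0,0,0],
    [-0.0004,0,-0.003,0,0,0,0],
    [-0.0004,0,-0.003,0,0,0,0],
  ],
)

```text
clock: 9.85
position: [672.2, -152.0, -21.3]
ee_rot: [0.154, -0.688, 0.691, -0.16]
contact_force: [0.7, -1.3, 0.2]
gripper_width: 0.4
```

```bash
cat > tin.py <<'E'
from h import *
a=np.radians(17.55);ex=np.array([np.cos(a),np.sin(a),0]);ey=np.array([-np.sin(a),np.cos(a),0]);O=np.array([567.2,-25.4,0])
for n in("scene","top"):
    t=get_image(n);hsv=cv2.cvtColor(t["color"],cv2.COLOR_RGB2HSV)
    m=((hsv[...,0]>5)&(hsv[...,0]<28)&(hsv[...,1]>100)).astype(np.uint8)
    m=cv2.morphologyEx(m,cv2.MORPH_OPEN,np.ones((3,3)))
    for c in cv2.findContours(m,0,2)[0]:
        if cv2.contourArea(c)<500: continue
        c=cv2.convexHull(c);e=cv2.fitEllipse(c);q=onplane(t,*e[0],45)-O
        if abs(q@ex-52)<25 and abs(q@ey)<200: print(n,"tin",(q@ex).round(1),(q@ey).round(1),np.round(e[0]),np.round(e[1]),cv2.contourArea(c))
E
python3 st.py; python3 tin.py
```

```text
t 9.85 rail xy z 61.9 -152.3 -21.3 F rail 0.2 -1.5 0.2
need yaw about tool y (rad): 0.14074853027041234 tool y [ 0.01  -0.003 -1.   ] w 0.44556350806115863 j [ 0.01  0.68 -0.06  0.   -0.82  0.43]
scene tin 54.5 -96.0 [289. 218.] [38. 55.] 1570.5
top tin 52.3 -94.6 [260. 211.] [50. 52.] 2010.5
```

Contact made: the tin is moving with about 1.5 N of push. I'll continue with small drift corrections.

>>> play_rows(
  series=[
    [-0.0002,0.0006,-0.004,-0.007,0,-0.008,0],
    [-0.0002,0.0006,-0.004,0,0,0,0],
    [-0.0002,0.0006,-0.004,0,0,0,0],
    [-0.0002,0.0006,-0.004,0,0,0,0],
    [-0.0002,0.0006,-0.004,0,0,0,0],
    [-0.0002,0.0006,-0.004,0,0,0,0],
    [-0.0002,0.0006,-0.004,0,0,0,0],
    [-0.0002,0.0006,-0.004,0,0,0,0],
    [-0.0002,0.0006,-0.004,0,0,0,0],
    [-0.0002,0.0006,-0.004,0,0,0,0],
  ],
)

```text
clock: 10.95
position: [657.6, -112.9, -26.0]
ee_rot: [0.156, -0.689, 0.69, -0.158]
contact_force: [1.2, -1.8, 1.9]
gripper_width: 0.2
```

```bash
python3 st.py; python3 tin.py
```

```text
t 10.95 rail xy z 59.8 -110.6 -26.0 F rail 0.6 -2.1 1.9
need yaw about tool y (rad): 0.14135007774034136 tool y [ 0.003 -0.001 -1.   ] w 0.15592642554840444 j [ 0.07  0.66 -0.12  0.   -0.79  0.37]
scene tin 52.0 -54.9 [317. 221.] [39. 55.] 1573.5
top tin 50.1 -53.2 [237. 224.] [51. 53.] 2020.5
```

>>> play_rows(
  series=[
    [-0.0003,0.0002,-0.004,0,0,0,0],
    [-0.0003,0.0002,-0.004,0,0,0,0],
    [-0.0003,0.0002,-0.004,0,0,0,0],
    [-0.0003,0.0002,-0.004,0,0,0,0],
    [-0.0003,0.0002,-0.004,0,0,0,0],
    [-0.0003,0.0002,-0.004,0,0,0,0],
    [-0.0003,0.0002,-0.004,0,0,0,0],
    [-0.0003,0.0002,-0.004,0,0,0,0],
    [-0.0003,0.0002,-0.004,0,0,0,0],
    [-0.0003,0.0002,-0.004,0,0,0,0],
  ],
)

```text
clock: 12.05
position: [641.7, -72.5, -28.3]
ee_rot: [0.156, -0.689, 0.69, -0.158]
contact_force: [1.7, -3.0, 0.5]
gripper_width: 0.2
```

```bash
python3 st.py; python3 tin.py
```

```text
t 12.05 rail xy z 56.8 -67.4 -28.3 F rail 0.8 -3.3 0.5
need yaw about tool y (rad): 0.14109464262839078 tool y [ 0.003 -0.001 -1.   ] w 0.23177993738057315 j [ 0.14  0.64 -0.18  0.   -0.75  0.31]
scene tin 54.4 -11.5 [346. 228.] [36. 56.] 1479.0
top tin 49.8 -9.1 [212. 237.] [51. 53.] 1955.5
```

>>> play_rows(
  series=[
    [-0.0008,-0.0002,-0.004,0,0,0,0],
    [-0.0008,-0.0002,-0.004,0,0,0,0],
    [-0.0008,-0.0002,-0.004,0,0,0,0],
    [-0.0008,-0.0002,-0.004,0,0,0,0],
    [-0.0008,-0.0002,-0.004,0,0,0,0],
    [-0.0008,-0.0002,-0.004,0,0,0,0],
    [-0.0008,-0.0002,-0.004,0,0,0,0],
    [-0.0008,-0.0002,-0.004,0,0,0,0],
    [-0.0008,-0.0002,-0.004,0,0,0,0],
    [-0.0008,-0.0002,-0.004,0,0,0,0],
  ],
)

```text
clock: 13.15
position: [628.1, -29.4, -28.1]
ee_rot: [-0.158, 0.69, -0.69, 0.156]
contact_force: [-0.1, -1.7, -2.1]
gripper_width: 0.3
```

```bash
python3 st.py; python3 tin.py
```

```text
t 13.15 rail xy z 56.9 -22.2 -28.1 F rail -0.6 -1.6 -2.1
need yaw about tool y (rad): 0.1402502596298416 tool y [-0.003 -0.    -1.   ] w 0.3477220014541602 j [ 0.21  0.62 -0.22 -0.   -0.73  0.24]
scene tin 55.1 33.2 [377. 234.] [37. 56.] 1386.5
top tin 49.2 36.4 [186. 250.] [50. 53.] 1855.5
```

>>> play_rows(
  series=[
    [-0.0009,-0.0003,-0.004,0,0,0,0],
    [-0.0009,-0.0003,-0.004,0,0,0,0],
    [-0.0009,-0.0003,-0.004,0,0,0,0],
    [-0.0009,-0.0003,-0.004,0,0,0,0],
    [-0.0009,-0.0003,-0.004,0,0,0,0],
    [-0.0009,-0.0003,-0.004,0,0,0,0],
    [-0.0009,-0.0003,-0.004,0,0,0,0],
    [-0.0009,-0.0003,-0.004,0,0,0,0],
    [-0.0009,-0.0003,-0.004,0,0,0,0],
    [-0.0009,-0.0003,-0.004,0,0,0,0],
  ],
)

```text
clock: 14.25
position: [618.1, 13.7, -24.8]
ee_rot: [-0.158, 0.69, -0.69, 0.156]
contact_force: [1.5, -2.2, -1.1]
gripper_width: 0.0
```

```bash
python3 st.py; python3 tin.py
```

```text
t 14.25 rail xy z 60.3 21.9 -24.8 F rail 0.8 -2.5 -1.1
need yaw about tool y (rad): 0.14026790103983178 tool y [-0.003 -0.001 -1.   ] w 0.02031468759348089 j [ 0.28  0.6  -0.25 -0.   -0.73  0.16]
scene tin 54.2 78.9 [409. 240.] [39. 55.] 1296.0
top tin 49.6 79.4 [161. 262.] [51. 54.] 1808.5
```

>>> play_rows(
  series=[
    [-0.0005,0,-0.004,0,0,0,0],
    [-0.0005,0,-0.004,0,0,0,0],
    [-0.0005,0,-0.004,0,0,0,0],
    [-0.0005,0,-0.004,0,0,0,0],
    [-0.0005,0,-0.004,0,0,0,0],
    [-0.0005,0,-0.004,0,0,0,0],
    [-0.0005,0,-0.004,0,0,0,0],
    [-0.0005,0,-0.004,0,0,0,0],
    [-0.0005,0,-0.004,0,0,0,0],
    [-0.0004,0,-0.003,0,0,0,0],
  ],
)

```text
clock: 15.35
position: [604.8, 54.1, -24.6]
ee_rot: [-0.158, 0.69, -0.69, 0.156]
contact_force: [0.6, -2.0, -0.7]
gripper_width: 0.1
```

```bash
python3 st.py; python3 tin.py
```

```text
t 15.35 rail xy z 59.8 64.5 -24.6 F rail -0.0 -2.1 -0.7
need yaw about tool y (rad): 0.14037279185816365 tool y [-0.002 -0.    -1.   ] w 0.10581678512360686 j [ 0.36  0.59 -0.28 -0.   -0.71  0.09]
scene tin 58.5 122.9 [441. 248.] [34. 55.] 1331.5
top tin 45.8 124.3 [136. 278.] [46. 54.] 1616.5
```

>>> play_rows(
  series=[
    [-0.0003,0,-0.002,0,0,0,0],
    [-0.0003,0,-0.002,0,0,0,0],
    [-0.0003,0,-0.002,0,0,0,0],
    [-0.0003,0,-0.002,0,0,0,0],
    [-0.0003,0,-0.002,0,0,0,0],
  ],
)

```text
clock: 15.95
position: [601.6, 64.1, -24.6]
ee_rot: [-0.157, 0.69, -0.69, 0.156]
contact_force: [0.5, -1.6, 0.1]
gripper_width: 0.2
```

```bash
python3 st.py
```

```text
t 15.95 rail xy z 59.8 74.9 -24.6 F rail 0.0 -1.7 0.1
need yaw about tool y (rad): 0.14000774521164816 tool y [-0.003 -0.001 -1.   ] w 0.21976852144869802 j [ 0.37  0.58 -0.28 -0.   -0.71  0.07]
```

>>> play_rows(
  series=[
    [-0.0002,0,-0.0015,0,0,0,0],
    [-0.0002,0,-0.0015,0,0,0,0],
  ],
)

```text
clock: 16.15
position: [600.7, 67.2, -24.6]
ee_rot: [0.157, -0.69, 0.69, -0.156]
contact_force: [0.8, -0.7, -1.2]
gripper_width: -0.0
```

>>> play_rows(
  series=[
    [-0.0002,0,-0.001,0,0,0,0],
    [-0.0002,0,-0.001,0,0,0,0],
  ],
)

```text
clock: 16.35
position: [600.4, 68.0, -24.5]
ee_rot: [0.158, -0.689, 0.69, -0.156]
contact_force: [3.6, -8.3, -1.3]
gripper_width: -0.1
```

```bash
python3 st.py
```

```text
t 16.35 rail xy z 59.8 79.0 -24.5 F rail 1.0 -9.0 -1.3
need yaw about tool y (rad): 0.14086623848392055 tool y [-0.003 -0.003 -1.   ] w -0.08958088918506751 j [ 0.38  0.58 -0.29  0.   -0.71  0.06]
```

Stop contact: force rose to 9 N at y=79, where predicted. I'll nudge slightly toward the rail to seat it, then back off.

>>> play_rows(
  series=[
    [0.001,0,-0.0004,0,0,0,0],
    [0.001,0,-0.0004,0,0,0,0],
  ],
)

```text
clock: 16.55
position: [599.7, 67.4, -24.2]
ee_rot: [0.157, -0.689, 0.69, -0.157]
contact_force: [2.0, -2.7, -0.5]
gripper_width: -0.3
```

```bash
python3 st.py
```

```text
t 16.55 rail xy z 58.9 78.7 -24.2 F rail 1.1 -3.2 -0.5
need yaw about tool y (rad): 0.1408082542142468 tool y [ 0.    -0.003 -1.   ] w -0.281412348067732 j [ 0.38  0.58 -0.29  0.   -0.7   0.06]
```

Retreat straight back along the rail, then lift and measure unobstructed.

>>> play_rows(
  series=[
    [0,0,0.003,0,0,0,0],
    [0,0,0.006,0,0,0,0],
    [0.001,0,0.012,0,0,0,0],
    [0.002,0,0.015,0,0,0,0],
    [0.001,0,0.015,0,0,0,0],
    [0,-0.03,0.01,0,0,0,0],
    [0,-0.04,0,0,0,0,0],
    [0,-0.04,0.03,0,0,0,0],
    [0,-0.04,0.04,0,0,0,0],
    [0,-0.02,0.045,0,0,0,0],
  ],
)

```text
clock: 17.55
position: [668.3, -96.2, 141.7]
ee_rot: [0.163, -0.689, 0.69, -0.152]
contact_force: [1.7, 0.3, 0.8]
gripper_width: 0.1
```

>>> play_rows(
  series=[
    [-0.02,0,0.04,0,0,0,0],
    [-0.02,0,0.04,0,0,0,0],
    [-0.02,0,0.04,0,0,0,0],
    [-0.02,0,0.04,0,0,0,0],
    [0,0,0,0,0,0,0],
  ],
)

```text
clock: 18.05
position: [815.1, -225.0, 143.2]
ee_rot: [0.157, -0.689, 0.691, -0.151]
contact_force: [-0.3, -0.0, -2.9]
gripper_width: -0.3
```

```bash
python3 st.py; python3 tin.py; python3 - <<'E'
from h import *
t=get_image("top");s=get_image("scene")
A=cv2.resize(t["color"][195:345,60:310],(800,480),interpolation=cv2.INTER_CUBIC)[:300,:]
B=cv2.resize(s["color"][130:310,300:540],(400,300),interpolation=cv2.INTER_CUBIC)
A=cv2.resize(t["color"][210:345,75:255],(400,300),interpolation=cv2.INTER_CUBIC)
C=cv2.resize(t["color"],(400,300));D=cv2.resize(s["color"],(400,300))
save("fin.png",cv2.convertScaleAbs(np.vstack([np.hstack([A,B]),np.hstack([C,D])]),alpha=1.6))
E
```

```text
t 18.05 rail xy z 176.2 -265.1 143.2 F rail -0.3 0.1 -2.9
need yaw about tool y (rad): 0.13248636125302005 tool y [-0.007 -0.004 -1.   ] w -0.3246127091337641 j [-0.08  0.83  0.67  0.   -1.42  0.52]
scene tin 50.3 135.2 [450. 245.] [43. 61.] 2034.5
```

View pics/fin.png

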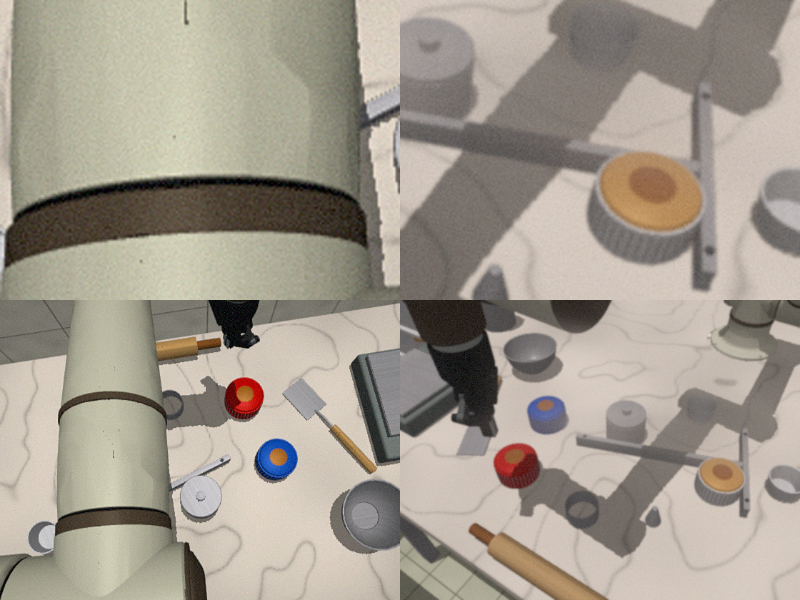

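The scene view shows the tin upright in the corner at (650,190), touching the rail and the stop. It measures (50.3, 135.2) against the ideal (51, 135). The canister is where it was and the arm is clear.

```bash
python3 -c "
from bench import *
print(job_done(), read_state()['clock'])"
```

```text
the job is handed in; nothing more can be done
the job is handed in; nothing more can be done
```

The cake tin now rests upright in the corner between the rail and the end stop, and I handed the job in at about 18 s. I pushed it along its side of the rail at about 40 mm/s with the shut gripper, turned 8° towards the rail. Push force was about 2–3 N while sliding and 9 N when it met the stop.

**Last checks:**
- **Position:** the scene camera puts the tin at about x = 50.3, y = 135.2 mm in the rail frame, against the ideal 51 and 135, which is within calibration. The top camera was blocked by the arm, so this rests on one view.
- **Canister and robot:** the canister looked unmoved by eye in the last picture. The robot was well clear of everything.

**What disagreed:**
- **Fingertip height:** the visible fingertips sat about 40 mm higher than the reported TCP. My first approach therefore passed over the tin's rim without moving it. I backed off and lowered further, using the camera views.
- **Mid-push position:** shadows made the two cameras differ by several mm sideways during the push. I relied on the force readings and the final unshaded view instead.

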